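# Sweep used cuvettes off the work deck into the waste bin

## Robot

A 6-joint arm with a two-finger parallel gripper is mounted at the origin on the work surface. World frame = base frame: x ahead of the robot, y to its left, z up, the work surface at z = 0. Lengths are in mm, angles in rad, forces in N, time in s.
With the tool pointing down it reaches from about 300 to 775 mm from the base axis. Payload 14.6 kg.
Tool frame: the origin (TCP) lies on the centre line of the jaws, within the pads' length; the fingertips stand 25 mm ahead of it and the grasp point (between the pads) lies 6 mm ahead of it; z points along the fingers, y is the line along which they close (so a half turn about z gives the same grasp; the last joint's range is limited). The gripper opens to 94 mm and grips with 3 to 60 N. Pads are 16 mm wide; open, the fingers measure 119 mm over their backs; the gripper's body (75 mm by 177 mm) begins 78 mm behind the grasp point.
Start: joints at [-1.335, 0.3, 1.521, -0, 1.321, -0.067], TCP at [164, -524.97, 202.946] pointing down, gripper open.
Joint ranges: [-3.03, 3.03], [-0.79, 2.21], [0.23, 2.52], [-1.04, 4.18], [0, 3.07], [-2.55, 2.55]. Speed limits (rad/s): [2.22, 2.22, 2.57, 3.14, 3.14, 3.14].

## Interface

Orientations are given as a 3x3 rotation matrix whose columns are the frame's x, y, z axes.
In Python, from cell import env gives the robot as it stands.
- The arm moves only by the shell command python3 -m creep 'ROWS' [OPENING] [FORCE]. ROWS is JSON, a list of rows, each an object of numbers: "x", "y", "z": the shift along the tool's x, y, z in mm; "turn": the turn about the tool's z in rad. A call has 1 to 12 rows; each row shifts and turns the commanded pose from where the row before left it, along the tool's axes as they then stand; what a row does not reach is not made up. A row lasts 1/10 s, in which the tool goes at most 50 mm and 8.59 degrees, less where a joint would pass 70% of its speed; a pose out of reach is approached as far as the arm can. A call with a gripper value outside its range is refused whole. OPENING is the opening, from 0 (shut) to 1 (fully open), set as the call begins (- or left out, the last holds). The fingers move at their own pace and stop on an object; FORCE is the grip in N (left out, the last holds). Time passes only in rows, so rows that do not move let the fingers close. It gives the time, the measured TCP pose, the force, the opening and the grip force at its end, in the units of the state.
- env.sense(): the state, without advancing time (a new reading comes with each control period).
- env.capture(name): name is "scene" or "top" or "wrist"; returns (picture, depth): 420x560x3 uint8, blue, green, red; 420x560 float32, mm along the optical axis (not along the pixel's ray), 0 where there is no reading.
- env.get_calibration(name): a dict with "mtx" (3x3 intrinsics, pixels), "cam_to_world" (4x4, takes a point from camera to world coordinates); the wrist camera has in their place "mount" (4x4, takes a point from camera to tool coordinates, whose origin is the TCP and whose axes are the flange's). Camera axes: x right, y down, z forward; pixel columns grow to the right and rows downward; lengths in mm; the calibration is good to about 2 mm. A picture is of the moment at which its call begins: read the wrist's pose just before it. get_calibration takes no time and is no camera call.
- env.sign_off(): hands the job in; it is judged then, once.
The state is a dict: "t": time; "joint_positions": joint angles; "dq": joint speeds; "joint_torque": joint torques, N m; "position": TCP position; "tcp_rot": TCP orientation; "ft_force": force on the tool from outside, world axes, zero at the start; "moment": the same for the moment, N m; "gripper_width": finger opening in mm; "grip_force": force on a finger pad.
Only numpy, scipy, OpenCV 4.12 (cv2) and the standard library are available. Lean on these libraries where they do the work, as an engineer would, in place of code of your own. Each camera call takes 0.05 s, during which the arm holds its last target. There are 200 camera calls.

## Task

Clear the raised work deck: with the outside of the fingers, sweep the three used cuvettes along it and off its open end into the empty, undivided waste bin (not into the divided vial box at the other end). Push them only, do not pick them up, and leave the brown bottle and the vials standing where they are.

Things in the scene. Friction and masses are not known exactly. Their poses are not given: they have to be found in the camera images.
- deck: Fixed raised grey work deck, 200 mm (its x) by 300 mm (its y), flat top 50 mm above the bench. Origin on the bench under its centre. The long edges (x = +-100 mm) carry steel rails 8 mm thick, standing 12 mm above the top, 184 mm apart inside; the two ends (y = +-150 mm) are open, with no rail. Its yaw varies by up to 0.25 rad.
- bin: Fixed grey plastic waste bin, empty, undivided, open on top: 190 mm (x) by 110 mm (y) by 38 mm high, walls and floor 4 mm. Origin at the centre of its underside, on the bench; axes parallel to the deck's. It stands 3 mm beyond one open end of the deck, its centre 208 mm from the deck's centre along the deck's y or -y (varies). Its rim is 12 mm below the deck's top.
- rack: Fixed box for clean vials, same size, colour and height as the waste bin but divided by thin walls into 4 by 2 cells, with two vials in it. It stands at the other end of the deck. Origin at the centre of its underside.
- cuvette0: Used cuvette: loose square plastic block 45 mm (its x) by 12.5 by 12.5 mm, white with a black cap at its +x end, about 15 g, slides when pushed. Origin at the block's centre. It starts lying on the deck, its x within 0.5 rad of the deck's x, centre between -50 and +10 mm in the deck's x. The three start 60 to 100 mm apart along the deck's y.
- cuvette1: Used cuvette: loose square plastic block 45 mm (its x) by 12.5 by 12.5 mm, white with a black cap at its +x end, about 15 g, slides when pushed. Origin at the block's centre. It starts lying on the deck, its x within 0.5 rad of the deck's x, centre between -50 and +10 mm in the deck's x. The three start 60 to 100 mm apart along the deck's y.
- cuvette2: Used cuvette: loose square plastic block 45 mm (its x) by 12.5 by 12.5 mm, white with a black cap at its +x end, about 15 g, slides when pushed. Origin at the block's centre. It starts lying on the deck, its x within 0.5 rad of the deck's x, centre between -50 and +10 mm in the deck's x. The three start 60 to 100 mm apart along the deck's y.
- bottle: Brown glass bottle with a black cap, 32 mm in diameter, 70 mm tall, standing loose on the deck close to the rail on its +x side (about 68 mm from the deck's centre line). Bystander. Origin at the centre of its underside.
- vial0: Clear glass vial with a white cap, 24 mm in diameter, 55 mm tall, standing in a cell of the divided box. Bystander. Origin at the centre of its underside.
- vial1: Second such vial, in another cell of the divided box. Bystander. Origin at the centre of its underside.

How it is judged (in metres and radians):
At the end, for the whole second after the job is handed in: All three cuvettes lie at rest inside the waste bin (centres within its walls and below its rim), and the bottle and the two vials stand upright within 20 mm of where they started (x of cuvette0 in the frame of bin between -0.091 and 0.091 m and y of cuvette0 in the frame of bin between -0.051 and 0.051 m and z of each of cuvette0, cuvette1, cuvette2 in the frame of bin below 0.036 m and linear speed of each of cuvette0, cuvette1, cuvette2 below 0.03 m/s and x of cuvette1 in the frame of bin between -0.091 and 0.091 m and y of cuvette1 in the frame of bin between -0.051 and 0.051 m and x of cuvette2 in the frame of bin between -0.091 and 0.091 m and y of cuvette2 in the frame of bin between -0.051 and 0.051 m and distance of each of bottle, vial0, vial1 from where it was at the start of the episode below 0.02 m and angle between each of bottle, vial0, vial1's own z axis and vertical below 0.2 rad); the robot touches nothing.
It fails at once if a cuvette is carried out over the middle of the bin instead of being pushed off the deck's end ((z of cuvette0 in the frame of bin above 0.058 m and y of cuvette0 in the frame of bin between -0.02 and 0.02 m) or (z of cuvette1 in the frame of bin above 0.058 m and y of cuvette1 in the frame of bin between -0.02 and 0.02 m) or (z of cuvette2 in the frame of bin above 0.058 m and y of cuvette2 in the frame of bin between -0.02 and 0.02 m)).
It fails at once if a cuvette is picked up (its centre rises more than about 17 mm above where it lay on the deck) (height (world z) of any of cuvette0, cuvette1, cuvette2 above 0.073 m).
It fails at once if the bottle or a vial is shifted by more than 20 mm, lifted or tipped (distance of any of bottle, vial0, vial1 from where it was at the start of the episode above 0.02 m or angle between any of bottle, vial0, vial1's own z axis and vertical above 0.3 rad).
It also fails if it takes over 54 s, if anything falls off the work surface, if the arm or the gripper's body presses on something with over 40 N, if the wrist force passes 120 N, or if a joint passes its speed limit or range.

## Working session

There is one attempt and no reset: what is moved stays moved. The work goes in short steps, Python scripts to look and compute and a shell command to move; the robot and the scene stay as the last step left them, time stands still between calls to the robot, and variables do not carry over. Pictures are saved under pics/ and viewed, at most 10 in all, crops included, and the job is handed in when it is done.

```bash
mkdir -p pics; ls; python3 - <<'E'
from cell import env
import cv2,numpy as np
s=env.sense();print(s['t'],s['position'],np.round(s['tcp_rot'],3).tolist(),s['gripper_width'])
for n in['top','scene']:
    p,d=env.capture(n);cv2.imwrite(f'pics/{n}0.png',p);np.save(f'pics/{n}0.npy',d)
    c=env.get_calibration(n);print(n,np.round(c['mtx'],1).tolist(),np.round(c['cam_to_world'],3).tolist())
E
```

```text
pics
0.0 [ 163.94474946 -524.71971813  202.39344711] [[0.955, 0.298, -0.0], [0.298, -0.955, 0.001], [0.0, -0.001, -1.0]] 93.69070912696392
top [[382.4, 0.0, 278.9], [0.0, 382.4, 200.0], [0.0, 0.0, 1.0]] [[-0.005, -0.997, 0.078, 482.719], [-1.0, 0.006, 0.011, 16.771], [-0.011, -0.078, -0.997, 712.11], [0.0, 0.0, 0.0, 1.0]]
scene [[423.4, 0.0, 272.7], [0.0, 423.4, 209.4], [0.0, 0.0, 1.0]] [[0.77, 0.47, -0.431, 846.724], [0.637, -0.588, 0.498, -322.517], [-0.019, -0.658, -0.753, 591.665], [0.0, 0.0, 0.0, 1.0]]
```

View pics/top0.png

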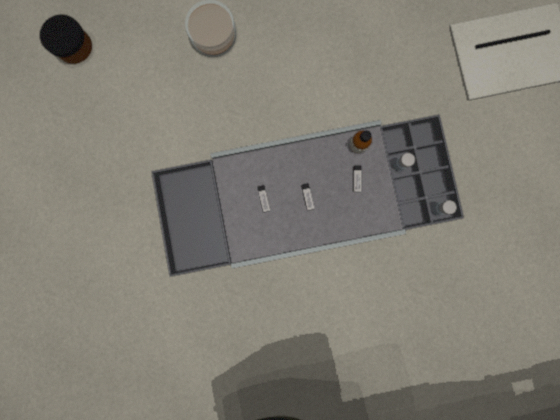

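The top view shows the waste bin on the left, centred near (190,217). The deck is in the middle, with cuvettes at about (264,198), (309,197) and (358,180), and the bottle's cap at (365,137). The divided box is on the right, with vials at (407,160) and (449,207).

```bash
cat > h.py <<'E'
from cell import env
import cv2,numpy as np
def ray(n,px,z):
    c=env.get_calibration(n);T=c['cam_to_world'];px=np.atleast_2d(px).astype(float)
    r=(np.c_[px,np.ones(len(px))]@np.linalg.inv(c['mtx']).T)@T[:3,:3].T
    return T[:3,3]+r*((z-T[2,3])/r[:,2])[:,None]
E
python3 - <<'E'
from h import *
p=cv2.imread('pics/top0.png');d=np.load('pics/top0.npy')
# bin + rack outer corners (rim z=38) by eye, deck rail corners (z=62)
rim=ray('top',[[153,171],[172,275],[440,116],[462,217]],38)[:,:2];print('rim',rim.round(0).tolist())
rails=ray('top',[[213,156],[232,264],[380,123],[406,233]],62)[:,:2];print('rails',rails.round(0).tolist())
print('lens',np.linalg.norm(rails[0]-rails[1]),np.linalg.norm(rails[0]-rails[2]),np.linalg.norm(rails[1]-rails[3]))
yv=(rails[0]-rails[2])+(rails[1]-rails[3]);yv/=np.linalg.norm(yv);xv=np.array([yv[1],-yv[0]])
yr=(rim[0]-rim[2])+(rim[1]-rim[3]);yr/=np.linalg.norm(yr)
C=(rails.mean(0)+rim.mean(0))/2;print('C',rails.mean(0),rim.mean(0),'yaw',np.arctan2(-yv[0],yv[1]),np.arctan2(-yr[0],yr[1]))
np.save('deck.npy',np.r_[C,xv,yv])
g=cv2.cvtColor(p,cv2.COLOR_BGR2GRAY)
m=((g>125)*255).astype(np.uint8);m[:150]=0;m[245:]=0;m[:,:240]=0;m[:,375:]=0
for c in cv2.findContours(m,cv2.RETR_EXTERNAL,cv2.CHAIN_APPROX_NONE)[0]:
    if cv2.contourArea(c)<40: continue
    r=cv2.minAreaRect(c);b=ray('top',cv2.boxPoints(r),62.5)[:,:2];q=(b-C)@np.c_[xv,yv]
    print('cuv white',r[0],q.round(0).tolist())
caps=ray('top',[[262,187],[306,185],[357,168]],62.5)[:,:2];print('captips',((caps-C)@np.c_[xv,yv]).round(0).tolist())
bt=ray('top',[[365,137]],120)[:,:2];print('bottle top',((bt-C)@np.c_[xv,yv]).round(0))
P=ray('top',[[300,230],[190,220]],0);print('depth height', [712-d[230,300],712-d[220,190]])
cv2.imwrite('pics/crop.png',cv2.resize(p[105:285,140:470],(792,432),interpolation=cv2.INTER_CUBIC))
E
```

```text
rim [[589.0, 249.0], [405.0, 212.0], [685.0, -265.0], [504.0, -297.0]]
rails [[610.0, 137.0], [426.0, 103.0], [666.0, -151.0], [476.0, -190.0]]
lens 187.5599627449573 293.87058446493285 298.17023805899305
C [544.58147106 -25.33591274] [545.46462867 -25.40291387] yaw 0.18051897268921144 0.18810800002986627
cuv white (353.0, 240.0) [[-79.0, -26.0], [-92.0, -96.0], [-105.0, -93.0], [-92.0, -24.0]]
cuv white (264.0589599609375, 200.755615234375) [[18.0, 83.0], [19.0, 70.0], [-16.0, 69.0], [-17.0, 81.0]]
cuv white (308.4705505371094, 198.88235473632812) [[7.0, 8.0], [8.0, -5.0], [-27.0, -6.0], [-28.0, 6.0]]
cuv white (357.5, 181.0) [[23.0, -85.0], [20.0, -97.0], [-13.0, -90.0], [-11.0, -78.0]]
captips [[25.0, 75.0], [14.0, 0.0], [27.0, -91.0]]
bottle top [[  65. -100.]]
depth height [np.float32(54.55475), np.float32(3.2156982)]
```

View pics/crop.png

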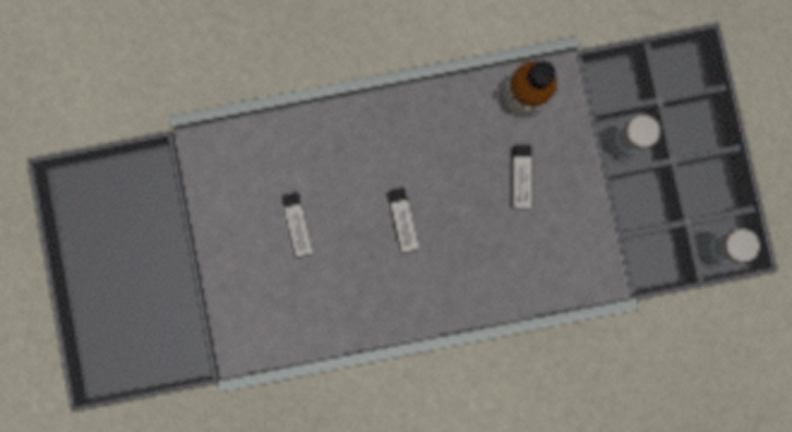

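The crop confirms three white blocks with black caps and shows the bottle well clear of them. In deck coordinates (x, y) the cuvettes are at about (4,76), (-7,0) and (6,-88), and the bottle is at (65,-100). The bin lies at deck +y. Turning tool y onto deck x makes tool x equal deck y.

```bash
python3 -m creep '[{"turn":-0.145},{"turn":-0.145},{"turn":-0.145},{"turn":-0.145},{"turn":-0.145},{"turn":-0.145},{"turn":-0.145},{"turn":-0.145},{"turn":-0.145},{"turn":-0.145},{}]' 0.16
cat > where.py <<'E'
from h import *
D=np.load('deck.npy');s=env.sense();R=s['tcp_rot']
print('t',s['t'],'deck xy',((s['position'][:2]-D[:2])@np.c_[D[2:4],D[4:6]]).round(1),'z',s['position'][2].round(1),'yaw err',np.arctan2(R[1,1],R[0,1])-0.184,'width',s['gripper_width'],'F',s['ft_force'].round(1))
E
python3 where.py
```

```text
t 0.1 deck xy [-464.5 -422.9] z 202.5 yaw err -1.4519788773100917 width 94.06763785848985 F [-0.   0.2 -0.2]schema error: expected keys x, y, z, turn
```

```bash
python3 -m creep '[{"turn":-0.145},{"turn":-0.145},{"turn":-0.145},{"turn":-0.145},{"turn":-0.145},{"turn":-0.145},{"turn":-0.145},{"turn":-0.145},{"turn":-0.145},{"turn":-0.145},{"x":0}]' 0.16; python3 where.py
```

```text
t 0.1 deck xy [-464.5 -422.9] z 202.5 yaw err -1.4519788773100917 width 94.06763785848985 F [-0.   0.2 -0.2]schema error: expected keys x, y, z, turn
```

All four keys are needed in every row.

```bash
python3 -m creep '[{"x":0,"y":0,"z":0,"turn":-0.145},{"x":0,"y":0,"z":0,"turn":-0.145},{"x":0,"y":0,"z":0,"turn":-0.145},{"x":0,"y":0,"z":0,"turn":-0.145},{"x":0,"y":0,"z":0,"turn":-0.145},{"x":0,"y":0,"z":0,"turn":-0.145},{"x":0,"y":0,"z":0,"turn":-0.145},{"x":0,"y":0,"z":0,"turn":-0.145},{"x":0,"y":0,"z":0,"turn":-0.145},{"x":0,"y":0,"z":0,"turn":-0.145},{"x":0,"y":0,"z":0,"turn":0}]' 0.16; python3 where.py
```

```text
t: 1.2
position: [164.0, -524.8, 202.6]
tcp_rot: [[-0.183, 0.983, -0.0], [0.983, 0.183, 0.001], [0.001, -0.0, -1.0]]
ft_force: [0.3, -0.1, 0.7]
gripper_width: 15.5
grip_force: 0.0
t 1.2 deck xy [-464.5 -422.9] z 202.6 yaw err 0.0003998324183214219 width 15.464823880445648 F [ 0.3 -0.1  0.7]
```

```bash
python3 -m creep '[{"x":34,"y":34,"z":0,"turn":0},{"x":34,"y":34,"z":0,"turn":0},{"x":34,"y":34,"z":0,"turn":0},{"x":34,"y":34,"z":0,"turn":0},{"x":34,"y":34,"z":0,"turn":0},{"x":34,"y":34,"z":0,"turn":0},{"x":34,"y":34,"z":0,"turn":0},{"x":34,"y":34,"z":0,"turn":0},{"x":34,"y":34,"z":0,"turn":0},{"x":34,"y":34,"z":0,"turn":0},{"x":34,"y":34,"z":0,"turn":0},{"x":34,"y":34,"z":0,"turn":0}]' ; python3 where.py
```

```text
t: 2.4
position: [492.2, -47.9, 203.0]
tcp_rot: [[-0.176, 0.984, 0.0], [0.984, 0.176, -0.0], [-0.0, 0.0, -1.0]]
ft_force: [0.2, -0.8, -0.3]
gripper_width: 14.8
grip_force: 0.0
t 2.4 deck xy [-56.  -12.7] z 203.0 yaw err -0.006972555495811383 width 14.81875135453113 F [ 0.2 -0.8 -0.3]
```

```bash
python3 -m creep '[{"x":30,"y":30,"z":0,"turn":0},{"x":30,"y":30,"z":0,"turn":0},{"x":0,"y":0,"z":40,"turn":0},{"x":0,"y":0,"z":40,"turn":0},{"x":0,"y":0,"z":25,"turn":0},{"x":0,"y":0,"z":0,"turn":0},{"x":0,"y":0,"z":9,"turn":0},{"x":0,"y":0,"z":8,"turn":0},{"x":0,"y":0,"z":0,"turn":0},{"x":0,"y":0,"z":0,"turn":0}]' ; python3 where.py; python3 - <<'E'
from h import *
a,b=env.capture('scene')[0],env.capture('top')[0]
cv2.imwrite('pics/chk.png',np.vstack([a[:300],b[100:300]])[:600])
E
```

```text
t: 3.4
position: [539.8, 20.0, 81.6]
tcp_rot: [[-0.18, 0.984, 0.001], [0.984, 0.18, 0.0], [-0.0, 0.001, -1.0]]
ft_force: [-0.4, 0.5, 0.8]
gripper_width: 15.2
grip_force: 0.0
t 3.4 deck xy [ 3.  45.5] z 81.6 yaw err -0.00260694663466024 width 15.21387805727275 F [-0.4  0.5  0.8]
```

View pics/chk.png

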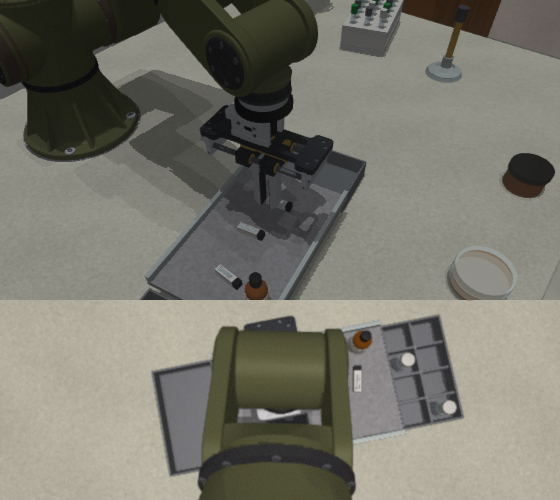

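The fingers (scene view, about (270,190)) stand between cuvettes A and B, and both cuvettes lie undisturbed. Next is the push of A off the end.

```bash
python3 -m creep '[{"x":5,"y":0,"z":2,"turn":0},{"x":10,"y":0,"z":0,"turn":0},{"x":11,"y":0,"z":0,"turn":0},{"x":12,"y":0,"z":0,"turn":0},{"x":12,"y":0,"z":0,"turn":0},{"x":12,"y":0,"z":0,"turn":0},{"x":12,"y":0,"z":0,"turn":0},{"x":12,"y":0,"z":0,"turn":0},{"x":12,"y":0,"z":0,"turn":0},{"x":12,"y":0,"z":0,"turn":0},{"x":12,"y":0,"z":0,"turn":0},{"x":0,"y":0,"z":0,"turn":0}]' ; python3 where.py; python3 - <<'E'
from h import *
cv2.imwrite('pics/a1.png',np.hstack([env.capture('scene')[0][50:350,100:500],env.capture('top')[0][80:380,100:500]]))
E
```

```text
t: 4.7
position: [517.2, 141.4, 78.9]
tcp_rot: [[-0.182, 0.983, -0.0], [0.983, 0.182, 0.0], [0.0, -0.0, -1.0]]
ft_force: [0.3, 0.3, -1.0]
gripper_width: 15.0
grip_force: 0.0
t 4.7 deck xy [  2.5 169. ] z 78.9 yaw err -0.0006203967689079326 width 14.97327047007372 F [ 0.3  0.3 -1. ]
```

View pics/a1.png

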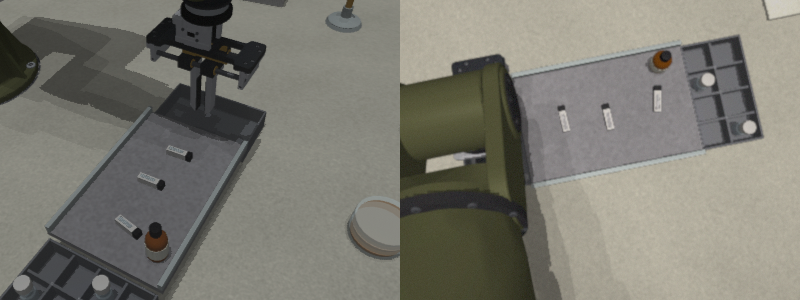

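```bash
python3 - <<'E'
from h import *
D=np.load('deck.npy')
def proj(n,P):
    c=env.get_calibration(n);T=np.linalg.inv(c['cam_to_world']);q=T[:3,:3]@P+T[:3,3];q=c['mtx']@q;return (q[:2]/q[2]).round(0)
W=lambda x,y,z:np.r_[D[:2]+x*D[2:4]+y*D[4:6],z]
for lab,P in [('tip now',W(2.5,169,54)),('A',W(4,76,56)),('B',W(-7,0,56)),('tipchk',W(3,45.5,56.6)),('edge+',W(92,150,50)),('edge-',W(-92,150,50)),('bin far+',W(95,263,38)),('bin far-',W(-95,263,38))]:
    print(lab,proj('scene',P),proj('top',P))
p=env.capture('scene')[0]
cv2.imwrite('pics/s2.png',cv2.resize(p[50:290,190:390],(500,600),interpolation=cv2.INTER_CUBIC))
E
```

```text
tip now [301. 169.] [211. 210.]
A [277. 202.] [264. 199.]
B [249. 230.] [308. 197.]
tipchk [268. 213.] [281. 197.]
edge+ [342. 194.] [213. 158.]
edge- [252. 161.] [232. 262.]
bin far+ [366. 161.] [152. 170.]
bin far- [279. 132.] [169. 275.]
```

View pics/s2.png

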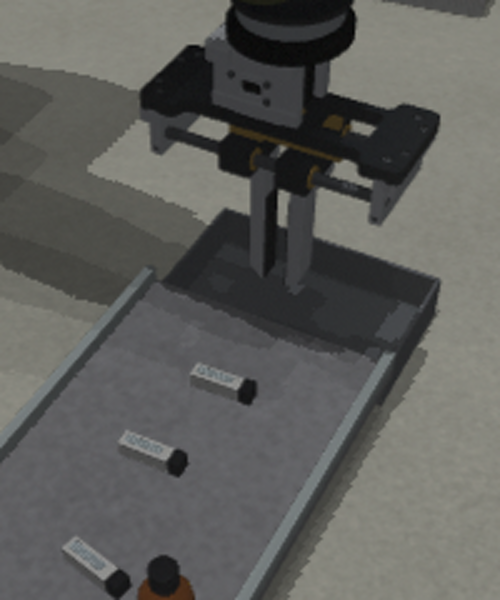

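The fingers show at crop (265,275) and (293,290), inside the bin's near edge. That is about 6 px above where the stated tip should appear, so the tips probably passed over A, which hasn't moved. I'll measure the tip height from the depth image.

```bash
python3 - <<'E'
from h import *
D=np.load('deck.npy')
p,d=env.capture('scene');c=env.get_calibration('scene');T=c['cam_to_world']
for u in range(288,316,2):
    out=[]
    for v in range(140,176,3):
        P=np.linalg.inv(c['mtx'])@[u,v,1]*d[v,u];P=T[:3,:3]@P+T[:3,3]
        q=(P[:2]-D[:2])@np.c_[D[2:4],D[4:6]];out.append('%d,%d,%d'%(q[0],q[1],P[2]))
    print(u,' '.join(out))
E
```

```text
288 -71,258,29 -71,258,20 -71,257,13 -72,259,3 -68,253,1 -62,242,4 -58,234,3 -55,227,2 -48,215,6 -46,210,3 -42,204,2 -37,194,4
290 -14,155,125 -14,156,118 -14,157,111 -13,155,106 -14,155,99 -15,158,89 -54,235,4 -50,227,4 -46,219,4 -42,211,4 -38,204,4 -34,196,4
292 -10,155,127 -10,156,120 -10,156,113 -11,158,105 -10,156,100 -10,156,92 -10,156,85 -48,231,2 -42,221,4 -39,215,3 -34,206,4 -31,198,3
294 -6,154,129 243,-346,591 -7,157,113 -6,155,109 -7,157,100 -6,156,94 -6,156,87 -44,233,2 -40,225,2 -35,216,3 -30,207,5 -26,199,5
296 -3,156,129 -4,158,120 -4,158,114 -4,159,107 -3,158,101 -5,161,91 -4,159,86 -40,235,2 -37,228,1 -31,216,5 -28,211,2 -23,202,4
298 -4,165,122 -3,164,117 -3,165,109 -4,166,101 -3,166,94 -4,167,87 -40,244,3 -37,238,1 -33,229,2 -27,218,5 -24,213,2 -20,205,3
300 -4,175,115 -44,257,32 -44,259,23 -43,257,16 -43,258,8 -40,253,4 -36,244,5 -32,237,3 -29,230,3 -24,222,3 -21,214,3 -17,206,3
302 -61,304,0 -40,259,32 -39,258,25 -40,261,15 -39,259,8 -37,256,4 -34,249,2 -29,240,3 -25,232,3 -20,222,4 -17,215,4 -13,209,3
304 -57,306,0 10,158,127 11,156,122 11,158,114 12,156,109 12,156,102 12,157,95 12,157,88 13,156,81 -17,226,3 -13,217,4 -10,210,3
306 14,156,136 16,154,132 15,157,123 15,157,116 15,157,109 16,157,103 17,155,98 17,156,90 -18,235,4 -14,227,3 -11,222,0 -6,212,3
308 18,157,137 18,156,131 19,156,125 19,156,119 20,155,113 19,157,104 20,156,99 21,156,92 -14,237,4 -9,226,6 -7,222,3 -3,214,3
310 22,155,140 22,157,132 22,157,126 22,158,119 22,158,112 23,158,105 22,160,97 -15,247,3 -11,240,2 -7,232,3 -2,222,4 0,217,1
312 23,162,135 22,165,126 22,166,119 23,165,113 23,166,106 23,167,98 23,168,90 -11,249,3 -7,241,3 -2,231,5 0,224,4 4,216,4
314 22,171,128 23,172,121 23,172,115 23,173,107 -11,257,22 -11,258,12 -12,261,1 -7,250,4 -3,243,3 0,234,4 3,227,3 7,220,3
```

Depth shows the real tips near z 80 with the TCP reading 79, so they sit about 25 mm higher than stated. Before lowering, I'll check the body's clearance over the bottle, and the wrist view geometry.

```bash
python3 - <<'E'
from h import *
D=np.load('deck.npy')
p,d=env.capture('scene');c=env.get_calibration('scene');T=c['cam_to_world']
v,u=np.mgrid[50:185,240:380];z=d[50:185,240:380].ravel()
P=(np.c_[u.ravel(),v.ravel(),np.ones(u.size)]@np.linalg.inv(c['mtx']).T)*z[:,None]
P=P@T[:3,:3].T+T[:3,3];q=(P[:,:2]-D[:2])@np.c_[D[2:4],D[4:6]]
k=(z>0)&(abs(q[:,0]-3)<100)&(abs(q[:,1]-166)<50)&(P[:,2]>70)
for x in range(-95,105,10):
    m=k&(abs(q[:,0]-x)<5)
    if m.sum(): print(x,'zmin %.0f z3 %.0f y %.0f..%.0f n %d'%(P[m,2].min(),np.percentile(P[m,2],3),q[m,1].min(),q[m,1].max(),m.sum()))
m=k&(P[:,2]<95);print('low fingers z',np.sort(P[m,2])[:15].round(0))
E
```

```text
-85 zmin 202 z3 207 y 131..199 n 80
-75 zmin 179 z3 183 y 130..199 n 240
-65 zmin 179 z3 181 y 131..191 n 295
-55 zmin 190 z3 193 y 132..183 n 158
-45 zmin 189 z3 191 y 137..166 n 97
-35 zmin 190 z3 193 y 130..163 n 196
-25 zmin 183 z3 188 y 131..160 n 332
-15 zmin 86 z3 99 y 130..159 n 495
-5 zmin 81 z3 90 y 128..177 n 725
5 zmin 190 z3 193 y 128..181 n 379
15 zmin 81 z3 98 y 128..191 n 822
25 zmin 90 z3 100 y 131..192 n 825
35 zmin 174 z3 184 y 131..197 n 604
45 zmin 189 z3 193 y 137..193 n 193
55 zmin 190 z3 192 y 137..188 n 134
65 zmin 189 z3 192 y 131..197 n 195
75 zmin 181 z3 186 y 131..201 n 272
85 zmin 179 z3 181 y 130..200 n 378
95 zmin 205 z3 206 y 132..198 n 118
low fingers z [81. 81. 82. 82. 83. 83. 83. 84. 84. 84. 84. 85. 85. 85. 85.]
```

The body bottom reads 179 against an expected 151, and the tips read 80 against an expected 54. Both are consistent with the tool really sitting about 26 mm higher than reported. I'll go back behind A and lower by camera.

```bash
python3 -m creep '[{"x":-20,"y":0,"z":0,"turn":0},{"x":-30,"y":0,"z":0,"turn":0},{"x":-30,"y":0,"z":0,"turn":0},{"x":-25,"y":0,"z":0,"turn":0},{"x":-15,"y":0,"z":0,"turn":0},{"x":0,"y":0,"z":8,"turn":0},{"x":0,"y":0,"z":8,"turn":0},{"x":0,"y":0,"z":0,"turn":0},{"x":0,"y":0,"z":0,"turn":0}]' >/dev/null; python3 where.py
cat > tip.py <<'E'
from h import *
D=np.load('deck.npy');s=env.sense()
p,d=env.capture('scene');c=env.get_calibration('scene');T=c['cam_to_world']
v,u=np.mgrid[0:420,0:560];z=d.ravel().astype(float)
P=(np.c_[u.ravel(),v.ravel(),np.ones(u.size)]@np.linalg.inv(c['mtx']).T)*z[:,None]
P=P@T[:3,:3].T+T[:3,3];A=np.c_[D[2:4],D[4:6]];q=(P[:,:2]-D[:2])@A
t=(s['position'][:2]-D[:2])@A
k=(z>0)&(abs(q-t)<[35,18]).all(1)&(P[:,2]<120)
f=k&(P[:,2]>75);b=(z>0)&(abs(q-t)<[60,60]).all(1)&(P[:,2]>65)
print('deck z',np.median(P[k&(P[:,2]<58),2]) if (k&(P[:,2]<58)).any() else None,'finger x %.0f..%.0f y %.0f..%.0f'%(*np.percentile(q[f,0],[1,99]),*np.percentile(q[f,1],[1,99])))
h=(z>0)&(abs(abs(q[:,0]-t[0])-78)<14)&(abs(q[:,1]-t[1])<45)&(P[:,2]>110);print('body bottom',np.percentile(P[h,2],[0,1,3]))
print('low',np.histogram(P[k,2],np.arange(48,100,4)))
E
python3 tip.py
```

```text
t 5.85 deck xy [ 2.7 48.5] z 62.6 yaw err -0.0008791397678092339 width 15.35608199724883 F [-0.7  0.5 -0.2]
deck z 49.77802047322143 finger x -16..24 y 37..55
body bottom [161.62905066 164.46515921 167.555784  ]
low (array([530,   3,   0,   0,  11,  17,  33,  40,  36,  47,  38,  39]), array([48, 52, 56, 60, 64, 68, 72, 76, 80, 84, 88, 92, 96]))
```

```bash
python3 -m creep '[{"x":0,"y":0,"z":4,"turn":0},{"x":0,"y":0,"z":4,"turn":0},{"x":0,"y":0,"z":0,"turn":0},{"x":0,"y":0,"z":0,"turn":0}]' >/dev/null; python3 where.py; python3 tip.py
```

```text
t 6.3 deck xy [ 2.7 47.6] z 54.9 yaw err -0.0019868772862744744 width 15.293076432267792 F [-0.2  0.4  0.1]
deck z 49.73186293219402 finger x -16..24 y 36..54
body bottom [154.13806315 156.8604723  159.64585376]
low (array([458,   5,  10,  20,  34,  34,  35,  46,  36,  41,  37,  45]), array([48, 52, 56, 60, 64, 68, 72, 76, 80, 84, 88, 92, 96]))
```

```bash
python3 -m creep '[{"x":5,"y":0,"z":2,"turn":0},{"x":10,"y":0,"z":0,"turn":0},{"x":11,"y":0,"z":0,"turn":0},{"x":12,"y":0,"z":0,"turn":0},{"x":12,"y":0,"z":0,"turn":0},{"x":12,"y":0,"z":0,"turn":0},{"x":12,"y":0,"z":0,"turn":0},{"x":12,"y":0,"z":0,"turn":0},{"x":12,"y":0,"z":0,"turn":0},{"x":12,"y":0,"z":0,"turn":0},{"x":12,"y":0,"z":0,"turn":0},{"x":0,"y":0,"z":0,"turn":0}]' >/dev/null; python3 where.py; python3 - <<'E'
from h import *
p=env.capture('scene')[0]
cv2.imwrite('pics/s3.png',cv2.resize(p[50:290,190:390],(500,600),interpolation=cv2.INTER_CUBIC))
E
```

```text
t 7.55 deck xy [  2.5 171. ] z 52.9 yaw err -0.0006027150457260655 width 15.15346255613212 F [-0.3 -0.4 -0.1]
```

View pics/s3.png

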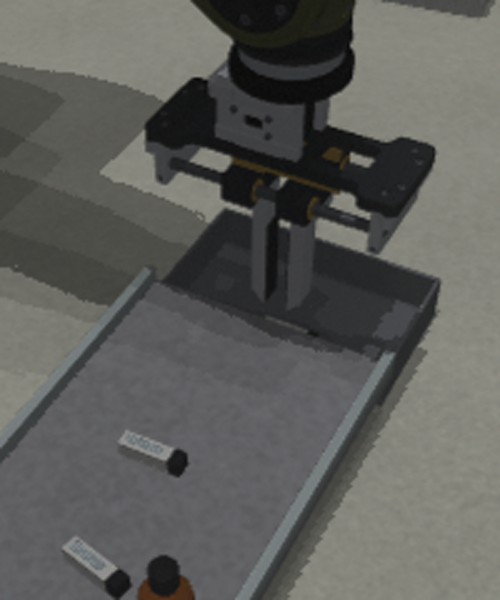

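A has left the deck, and a dark piece shows at crop (300,330) inside the bin's near side. B is next.

```bash
python3 -m creep '[{"x":0,"y":0,"z":-26,"turn":0},{"x":-20,"y":-3,"z":0,"turn":0},{"x":-40,"y":-3,"z":0,"turn":0},{"x":-45,"y":-3,"z":0,"turn":0},{"x":-45,"y":0,"z":0,"turn":0},{"x":-35,"y":0,"z":0,"turn":0},{"x":-15,"y":0,"z":0,"turn":0},{"x":0,"y":0,"z":0,"turn":0},{"x":0,"y":0,"z":14,"turn":0},{"x":0,"y":0,"z":12,"turn":0},{"x":0,"y":0,"z":0,"turn":0},{"x":0,"y":0,"z":0,"turn":0}]' >/dev/null; python3 where.py; python3 tip.py
```

```text
t 8.8 deck xy [ -6.2 -29.5] z 52.4 yaw err -0.0008544998175509244 width 15.034069229053777 F [-0.1 -0.7 -0.3]
deck z 49.89954850087662 finger x -24..15 y -41..-22
body bottom [151.61064615 155.03975383 158.53285784]
low (array([500,  10,  16,  30,  33,  49,  37,  45,  45,  36,  44,  45]), array([48, 52, 56, 60, 64, 68, 72, 76, 80, 84, 88, 92, 96]))
```

```bash
python3 -m creep '[{"x":8,"y":0,"z":0,"turn":0},{"x":14,"y":0,"z":0,"turn":0},{"x":18,"y":0,"z":0,"turn":0},{"x":20,"y":0,"z":0,"turn":0},{"x":20,"y":0,"z":0,"turn":0},{"x":20,"y":0,"z":0,"turn":0},{"x":20,"y":0,"z":0,"turn":0},{"x":20,"y":0,"z":0,"turn":0},{"x":20,"y":0,"z":0,"turn":0},{"x":16,"y":0,"z":0,"turn":0},{"x":14,"y":0,"z":0,"turn":0},{"x":12,"y":0,"z":0,"turn":0}]' >/dev/null
python3 -m creep '[{"x":0,"y":0,"z":0,"turn":0},{"x":0,"y":0,"z":-26,"turn":0},{"x":-20,"y":3,"z":0,"turn":0},{"x":-40,"y":3,"z":0,"turn":0},{"x":-45,"y":3,"z":0,"turn":0},{"x":-45,"y":0,"z":0,"turn":0},{"x":-45,"y":0,"z":0,"turn":0},{"x":-45,"y":0,"z":0,"turn":0},{"x":-35,"y":0,"z":0,"turn":0},{"x":-14,"y":0,"z":0,"turn":0},{"x":0,"y":0,"z":0,"turn":0},{"x":0,"y":0,"z":0,"turn":0}]' >/dev/null; python3 where.py; python3 - <<'E'
from h import *
p=env.capture('scene')[0];q=env.capture('top')[0]
cv2.imwrite('pics/s4.png',cv2.resize(np.hstack([p[90:330,190:390],q[90:330,140:340]]),(800,480),interpolation=cv2.INTER_CUBIC))
E
```

```text
t 11.25 deck xy [   2.9 -116.5] z 78.8 yaw err -0.0019047574650091492 width 15.321305891154983 F [0.7 1.7 0.5]
```

View pics/s4.png

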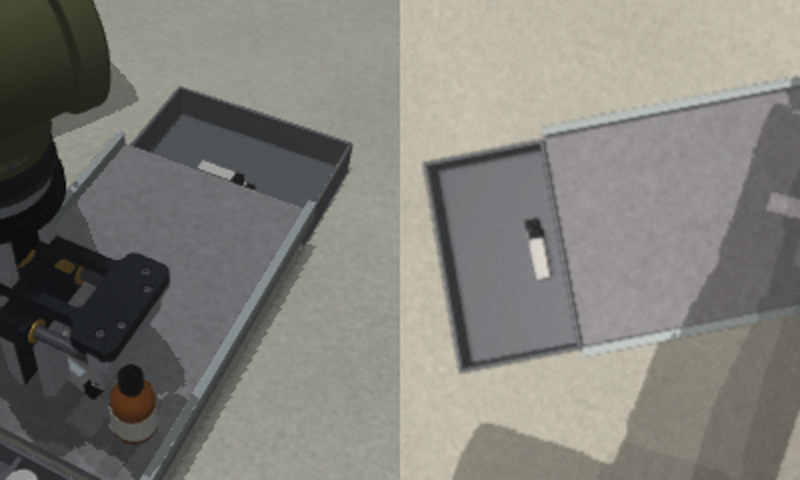

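Both A and B are off the deck. The top view shows one cuvette in the bin near (540,248), and the scene view shows two caps at (240,183), so they lie together by the near wall. C still lies by the fingers, and the bottle is standing. I'll push C faster at the end so it lands further in.

```bash
python3 -m creep '[{"x":0,"y":0,"z":14,"turn":0},{"x":0,"y":0,"z":12,"turn":0},{"x":0,"y":0,"z":0,"turn":0},{"x":6,"y":0,"z":0,"turn":0},{"x":8,"y":0,"z":0,"turn":0},{"x":10,"y":0,"z":0,"turn":0},{"x":12,"y":0,"z":0,"turn":0},{"x":14,"y":0,"z":0,"turn":0},{"x":16,"y":0,"z":0,"turn":0},{"x":18,"y":0,"z":0,"turn":0},{"x":18,"y":0,"z":0,"turn":0},{"x":18,"y":0,"z":0,"turn":0}]' >/dev/null; python3 where.py
python3 -m creep '[{"x":12,"y":0,"z":0,"turn":0},{"x":16,"y":0,"z":0,"turn":0},{"x":20,"y":0,"z":0,"turn":0},{"x":24,"y":0,"z":0,"turn":0},{"x":28,"y":0,"z":0,"turn":0},{"x":32,"y":0,"z":0,"turn":0},{"x":32,"y":0,"z":0,"turn":0},{"x":8,"y":0,"z":0,"turn":0},{"x":0,"y":0,"z":0,"turn":0}]' >/dev/null; python3 where.py
python3 -m creep '[{"x":0,"y":0,"z":-30,"turn":0},{"x":-40,"y":0,"z":-20,"turn":0},{"x":-40,"y":0,"z":0,"turn":0},{"x":-45,"y":0,"z":0,"turn":0},{"x":-45,"y":0,"z":0,"turn":0},{"x":-45,"y":0,"z":0,"turn":0},{"x":-45,"y":0,"z":0,"turn":0},{"x":0,"y":0,"z":0,"turn":0},{"x":0,"y":0,"z":0,"turn":0}]' >/dev/null; python3 where.py
python3 - <<'E'
from h import *
p=env.capture('scene')[0];q,d=env.capture('top');np.save('pics/top5.npy',d);cv2.imwrite('pics/top5.png',q)
cv2.imwrite('pics/s5.png',cv2.resize(np.hstack([p[90:330,190:390],q[90:330,140:340]]),(800,480),interpolation=cv2.INTER_CUBIC))
E
```

```text
t 12.55 deck xy [2.7 4.4] z 53.0 yaw err -0.001584893040504437 width 15.01728305720207 F [ 0.4 -0.9  0.8]
t 13.45 deck xy [  2.5 175.6] z 53.0 yaw err -0.00019539266416654377 width 15.212659149988776 F [ 0.4  0.2 -0.2]
t 14.35 deck xy [  2.2 -86.9] z 102.7 yaw err -0.004923647702597345 width 14.984844265630507 F [-0.7  0.7 -0.8]
```

View pics/s5.png

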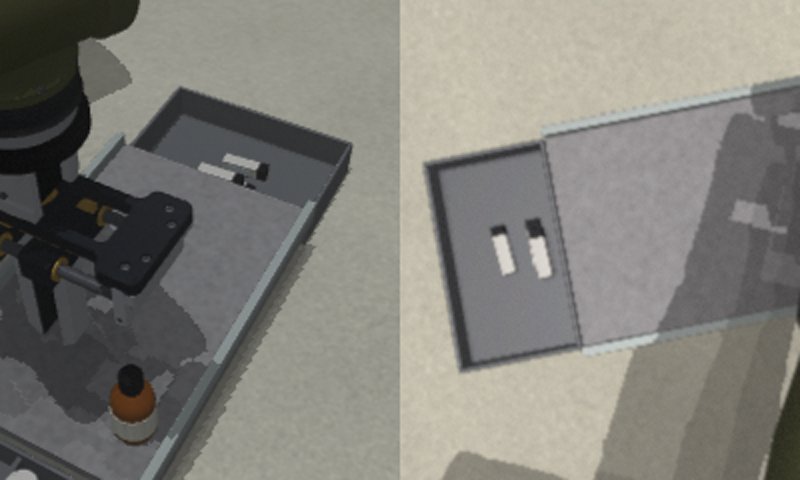

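Two cuvettes are visible in the bin from above, at crop (503,250) and (540,248), and the third lies under or beside the near one. I'll check heights and positions.

```bash
python3 - <<'E'
from h import *
D=np.load('deck.npy');A=np.c_[D[2:4],D[4:6]]
c=env.get_calibration('top');T=c['cam_to_world']
d=np.mean([env.capture('top')[1] for _ in range(6)],0)
v,u=np.mgrid[185:240,180:225]
P=np.stack([u,v,np.ones_like(u)],-1)@np.linalg.inv(c['mtx']).T*d[185:240,180:225,None]
P=P@T[:3,:3].T+T[:3,3];q=(P[...,:2]-D[:2])@A
for r in range(190,236,5): print(r,' '.join('%d/%d'%(q[r-185,k,1]-208,P[r-185,k,2]) for k in range(0,45,2)),'x%d'%q[r-185,20,0])
p,d=env.capture('scene');cv2.imwrite('pics/s6.png',cv2.resize(p[120:220,240:380],(784,560),interpolation=cv2.INTER_CUBIC))
E
```

```text
190 20/4 16/5 12/5 8/5 5/6 1/5 -2/6 -30/123 -9/5 -13/5 -16/5 -20/6 -24/5 -27/5 -31/5 -35/6 -58/124 -42/6 -51/39 -56/51 -60/51 -63/52 -66/51 x47
195 21/6 17/5 13/6 10/5 6/6 3/5 0/6 -4/5 -7/5 -11/5 -15/5 -18/5 -22/6 -26/6 -29/5 -33/5 -37/5 -40/5 -49/39 -52/32 -58/52 -62/52 -65/52 x38
200 22/5 19/5 -12/122 11/6 7/7 4/6 0/6 -2/6 -6/5 -10/6 -13/4 -17/6 -23/18 -26/17 -30/17 -32/6 -35/5 -39/6 -43/6 -51/39 -57/52 -60/50 -63/51 x29
205 24/5 20/5 17/5 10/18 6/18 3/18 1/11 -1/5 -4/4 -8/5 -12/5 -15/5 -24/31 -27/30 -31/30 -34/30 -34/5 -37/5 -41/5 -50/40 -52/31 -58/51 -62/51 x19
210 26/5 22/5 18/6 11/18 8/18 4/17 1/18 0/5 -3/6 -6/5 -10/5 -14/5 -20/18 -26/31 -29/30 -33/31 -35/23 -36/5 -39/5 -48/38 -52/38 -57/52 -60/51 x10
215 27/5 23/6 -9/123 16/6 9/18 6/18 2/17 0/17 -1/6 -5/6 -9/6 -12/6 -16/5 -24/30 -28/31 -31/30 -35/29 -34/5 -38/5 -41/5 -50/39 -55/51 -59/51 x1
220 28/6 25/6 21/5 18/5 14/5 7/18 4/17 0/18 -1/13 -29/123 -7/5 -11/5 -14/4 -20/18 -26/30 -30/31 -33/29 -36/26 -36/6 -40/5 -49/38 -52/39 -57/50 x-7
225 30/5 26/6 23/6 19/6 16/5 9/17 5/18 2/18 -1/18 -27/124 -6/6 -9/6 -13/5 -16/5 -46/144 -28/30 -32/31 -35/30 -35/5 -38/5 -42/5 -51/39 -56/51 x-16
230 31/6 28/5 24/5 21/4 17/7 13/5 10/5 6/5 2/5 0/6 -29/123 -7/5 -11/6 -15/5 -18/5 -22/5 -26/5 -29/5 -33/6 -37/5 -40/5 -49/39 -52/38 x-30
235 33/5 30/5 26/5 22/6 18/6 15/5 11/5 7/6 4/5 0/6 -2/5 -6/5 -10/6 -13/7 -17/5 -21/6 -24/5 -28/5 -31/5 -35/6 -39/5 -42/5 -51/38 x-34
```

View pics/s6.png

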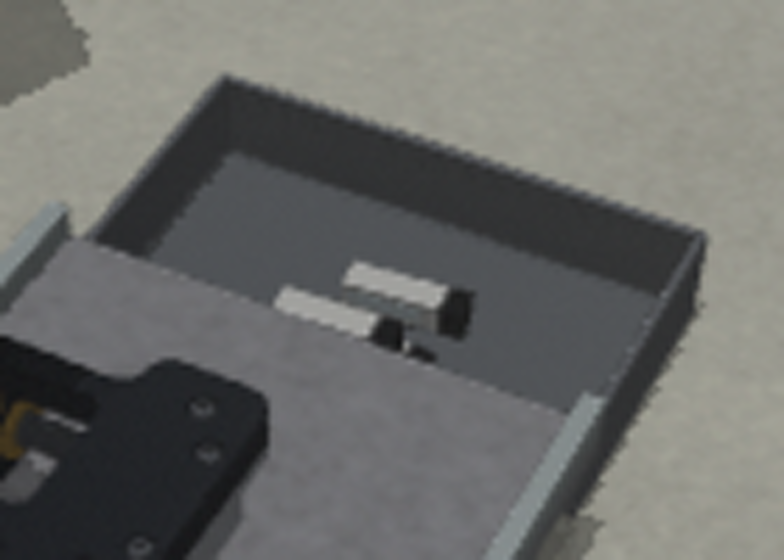

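All three cuvettes are inside the bin. B lies flat on A with its top at 30 mm (centre about 24 mm, limit 36), and C is on the floor with its top at 17 mm. The gripper is raised and touching nothing.

```bash
python3 -c "
from cell import env
print(env.sign_off())"
```

```text
the job is handed in; nothing more can be done
None
```

I swept all three cuvettes off the deck into the waste bin without lifting any and handed the job in at about 15 s; the bottle still stands in its place and the arm never went near the vials, though sign-off returned no verdict.

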